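# Find the canister with the forgotten grinding ball

### The job

One of the three sealed blue-lidded canisters from the ball mill still has its steel grinding ball inside: lift and shake them to find the one that rattles, setting the silent ones back upright where they stood. Hold the rattling canister level and still over the middle of the green hand-over mat, about 15 cm above it, and finish while still holding it there for a colleague to take. Do not knock the canisters or the reagent bottles over or throw them about.

Things in the scene. Friction and masses are not known exactly. Their poses are not given: they have to be found in the camera images.
- canister1_center (a point): centre of one of three outwardly identical sealed canisters (white tub, blue lid, steel clip on each end), 30 mm above its underside. 110 mm long (x axis), 56 mm wide (y axis, grasp across it), 60 mm high; it starts upright on the bench at any yaw. Shells weigh 200 to 600 g, each different, so weight does not tell.
- canister1: the same canister, origin at the centre of its underside, z up. One of the three, not always the same, holds a loose 140 g steel ball that rolls freely 33 mm either way along its length. Moved briskly to and fro or tipped end to end, it knocks on the end walls: tipped from 0.15 to -0.15 rad, within 0.5 s, a brief jolt at the wrist of about 0.3 N m or more. The other two are empty: no knock.
- canister2_center (a point): centre of one of three outwardly identical sealed canisters (white tub, blue lid, steel clip on each end), 30 mm above its underside. 110 mm long (x axis), 56 mm wide (y axis, grasp across it), 60 mm high; it starts upright on the bench at any yaw. Shells weigh 200 to 600 g, each different, so weight does not tell.
- canister2: the same canister, origin at the centre of its underside, z up. One of the three, not always the same, holds a loose 140 g steel ball that rolls freely 33 mm either way along its length. Moved briskly to and fro or tipped end to end, it knocks on the end walls: tipped from 0.15 to -0.15 rad, within 0.5 s, a brief jolt at the wrist of about 0.3 N m or more. The other two are empty: no knock.
- canister3_center (a point): centre of one of three outwardly identical sealed canisters (white tub, blue lid, steel clip on each end), 30 mm above its underside. 110 mm long (x axis), 56 mm wide (y axis, grasp across it), 60 mm high; it starts upright on the bench at any yaw. Shells weigh 200 to 600 g, each different, so weight does not tell.
- canister3: the same canister, origin at the centre of its underside, z up. One of the three, not always the same, holds a loose 140 g steel ball that rolls freely 33 mm either way along its length. Moved briskly to and fro or tipped end to end, it knocks on the end walls: tipped from 0.15 to -0.15 rad, within 0.5 s, a brief jolt at the wrist of about 0.3 N m or more. The other two are empty: no knock.
- handover_mat: green square hand-over mat with a white border line, 90 x 90 x 3 mm, fixed flat on the bench beyond the canisters; origin at the centre of its underside.
- bottle_b: white reagent bottle with screw cap, 68 mm across, 154 mm high, a bystander; origin at the centre of its underside.
- bottle_c: white reagent bottle with screw cap, 68 mm across, 154 mm high, a bystander; origin at the centre of its underside.
- bottle_e: white reagent bottle with screw cap, 68 mm across, 154 mm high, a bystander; origin at the centre of its underside.
Not all that is in view belongs to the job. Leave any orange look-alike of the canister3 alone.

How it is judged:
By the outcome, as a careful person would: the job done as asked, in the order asked, and still so for the second after the job is handed in, while the arm keeps its last pose, push and grip.
It also fails if it takes over 72 s, if anything falls off the work surface, if the arm or the gripper's body presses on something with over 40 N, if the wrist force passes 120 N, or if a joint passes its speed limit or range.

### The arm

A 6-joint arm with a two-finger parallel gripper is mounted at the origin on a cart in front of the work surface, level with it; the furniture and walls round the work are solid. World frame = base frame: x ahead of the robot, y to its left, z up, the work surface at z = 0. Lengths are in m, angles in rad, forces in N, time in s.
With the tool pointing down it reaches from about 0.35 to 1 m from the base axis. Payload 7.1 kg.
Tool frame: the origin (TCP) lies at the very end of the fingers, on their centre line; the grasp point (between the pads) lies 19 mm behind it; z points along the fingers, y is the line along which they close (so a half turn about z gives the same grasp; the last joint's range is limited). The gripper opens to 85 mm and grips with 20 to 120 N. Pads are 22 mm wide; open, the fingers measure 114 mm over their backs; the gripper's body (76 mm by 85 mm) begins 54 mm behind the grasp point. The pads swing forward as they close: fully open they stand 13 mm farther back than shut.
Start: joints at [-1.221, 0.423, 1.63, -0, 1.089, -0.019], TCP at [0.225, -0.583, 0.231] pointing down, gripper open.
Joint ranges: [-3, 3], [-0.9, 2.11], [0.09, 2.58], [-1.31, 4.45], [0.11, 2.69], [-2.54, 2.54]. Speed limits (rad/s): [2.39, 2.39, 3.01, 3.14, 3.14, 3.14].

### API

Orientations are given as a rotation vector (axis times angle).
In Python, from plant import r gives the robot as it stands. The module is installed in compiled form; this text tells all that it offers. Calls block until the motion is done:
- r.move_to(position, orientation): joint-space move of the TCP to a pose.
- r.move_straight(position, rot=None, vel=0.15): straight line of the TCP; rot=None keeps the orientation; vel is the mean speed in m/s.
- r.movej(angles): joint-space move.
- r.command_gripper(opening): finger opening in m; the grip force is fixed at half the most; returns when the fingers have stopped.
- r.wait(seconds).
- r.inverse_kinematics(position, orientation): joint angles nearest the present ones, or None.
- r.get_image(name): name is "scene" or "top" or "wrist"; returns the picture (400x640x3 uint8, red, green, blue); there is no depth.
- r.camera_params(name): a dict with "intrinsics" (3x3 intrinsics, pixels), "distortion" ([k1, k2, p1, p2, k3] as OpenCV has them; the pictures are not rectified), "T" (4x4, takes a point from camera to world coordinates). Camera axes: x right, y down, z forward; pixel columns grow to the right and rows downward; lengths in m; the calibration is good to about 2 mm. A picture is of the moment at which its call begins: read the wrist's pose just before it. camera_params takes no time and is no camera call; for the wrist camera it gives the pose at the moment of the call.
A pose or a line that the arm cannot do raises r.IKError and nothing moves.
- r.sign_off(): hands the job in; it is judged then, once.
Readings, each from a call of its own:
- r.current_time_s(): time.
- r.current_qpos(): joint angles.
- r.current_dq(): joint speeds.
- r.current_joint_efforts(): joint torques, N m.
- r.current_eef_pos(): TCP position.
- r.current_eef_rot(): TCP orientation.
- r.current_force(): force on the tool from outside, world axes, zero at the start.
- r.current_moment(): the same for the moment, N m.
- r.current_grip_width(): finger opening in m.
- r.current_grip_force(): force on a finger pad.
Only numpy, scipy, OpenCV 4.12 (cv2) and the standard library are available. Lean on these libraries where they do the work, as an engineer would, in place of code of your own. Each camera call takes 0.05 s, during which the arm holds its last target. There are 200 camera calls.

## Working session

There is one attempt and no reset: what is moved stays moved. The work goes in short steps, each a Python script; the robot and the scene stay as the last script left them, time stands still between calls to the robot, and variables do not carry over. Pictures are saved under pics/ and viewed, at most 10 in all, crops included, and the job is handed in when it is done.

```bash
mkdir -p pics
python3 - <<'E'
from plant import r
import cv2
for n in("scene","top"):
    im=r.get_image(n); cv2.imwrite(f"pics/{n}0.png",im[...,::-1])
    p=r.camera_params(n); print(n,p["intrinsics"],p["distortion"],p["T"])
print(r.current_time_s())
E
```

```text
scene [[509.92870753   0.         325.40971742]
 [  0.         509.92870753 188.73237869]
 [  0.           0.           1.        ]] [0.04154627 0.         0.         0.         0.        ] [[ 0.56291963 -0.50415944  0.65493874 -0.80839708]
 [-0.82619603 -0.32134473  0.46275013 -1.16172254]
 [-0.02283874 -0.80159892 -0.59742578  1.29556592]
 [ 0.          0.          0.          1.        ]]
top [[480.2812193    0.         318.92480569]
 [  0.         480.2812193  196.61291845]
 [  0.           0.           1.        ]] [-0.11814602  0.          0.          0.          0.        ] [[ 0.22082241 -0.88941337  0.40022658 -0.14892215]
 [-0.9753015  -0.20345121  0.08599179 -0.34936485]
 [ 0.00494433 -0.4093305  -0.91237278  1.63163955]
 [ 0.          0.          0.          1.        ]]
0.1
```

View pics/top0.png

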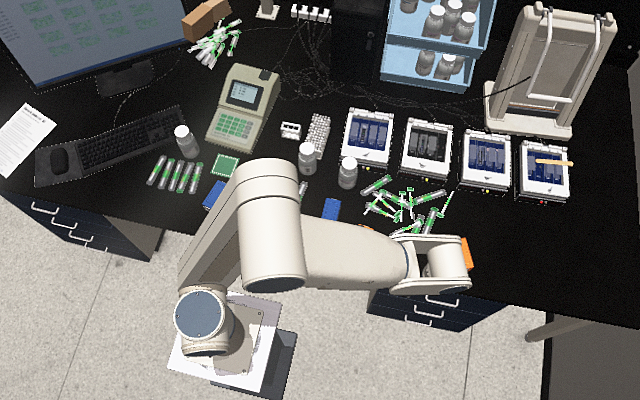

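View pics/scene0.png

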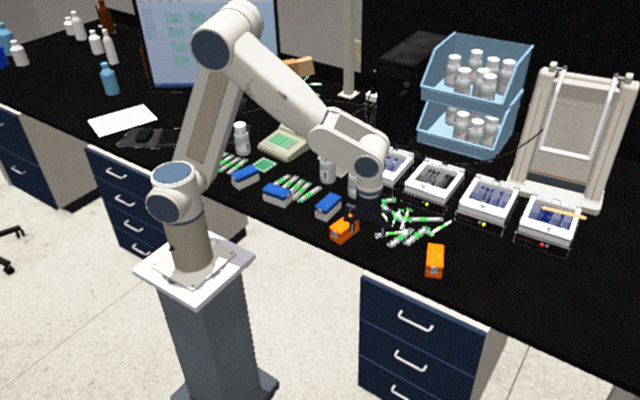

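The top view shows the mat at about (226,167), with two lids partly hidden by the arm at (213,195) and (330,208). The scene view shows lids at (245,175), (278,192) and (328,205), the mat at (264,164), and bottles at (242,138), (325,168) and (352,185).

```bash
cat > h.py <<'E'
import numpy as np, cv2
from scipy.spatial.transform import Rotation as R
def ray(p,uv,z):
    uv=np.array(uv,float).reshape(-1,1,2)
    n=cv2.undistortPoints(uv,p["intrinsics"],np.array(p["distortion"])).reshape(-1,2)
    d=np.c_[n,np.ones(len(n))]@p["T"][:3,:3].T; o=p["T"][:3,3]
    return (o+d*((z-o[2])/d[:,2])[:,None])[:,:2]
def blobs(im,p,lo,hi,z,amin):
    m=cv2.inRange(cv2.cvtColor(im,cv2.COLOR_RGB2HSV),lo,hi)
    out=[]
    for c in cv2.findContours(m,cv2.RETR_EXTERNAL,cv2.CHAIN_APPROX_NONE)[0]:
        if cv2.contourArea(c)<amin: continue
        w=ray(p,c,z); (cx,cy),(a,b),_=rc=cv2.minAreaRect(w.astype(np.float32))
        bp=cv2.boxPoints(rc); e=bp[1]-bp[0]; f=bp[2]-bp[1]
        l=e if np.hypot(*e)>np.hypot(*f) else f
        out.append((c.reshape(-1,2).mean(0).round(),np.round([cx,cy,max(a,b),min(a,b),np.arctan2(l[1],l[0])%np.pi],3)))
    return out
BLUE=((105,140,60),(125,255,255))
GREEN=((50,60,50),(85,255,255))
E
python3 - <<'E'
from plant import r
from h import *
p=r.camera_params("scene"); im=cv2.imread("pics/scene0.png")[...,::-1].copy()
for b in blobs(im,p,*BLUE,0.06,60): print(b)
print("green")
for b in blobs(im,p,*GREEN,0.003,60): print(b)
print("bottles",ray(p,[(242,154),(326,184),(352,197)],0.0))
print("mat",ray(p,[(264,164)],0.003))
pt=r.camera_params("top"); print(ray(pt,[(226,167)],0.003))
print(ray(pt,[(187,154),(307,173),(347,186)],0.0))
w=r.camera_params("wrist");T=np.eye(4);T[:3,:3]=R.from_rotvec(r.current_eef_rot()).as_matrix();T[:3,3]=r.current_eef_pos()
print(w["intrinsics"],np.round(np.linalg.inv(T)@w["T"],3),r.current_eef_rot())
cv2.imwrite("pics/crop1.png",cv2.resize(im[110:270,190:470][...,::-1],None,fx=2.8,fy=2.8,interpolation=cv2.INTER_CUBIC))
E
```

```text
(array([545., 216.]), array([ 0.844, -0.984,  0.062,  0.039,  0.054]))
(array([327., 202.]), array([ 0.48 , -0.26 ,  0.127,  0.067,  3.131]))
(array([276., 191.]), array([ 0.43 , -0.041,  0.123,  0.073,  1.628]))
(array([244., 173.]), array([0.457, 0.155, 0.117, 0.077, 2.918]))
(array([ 2., 57.]), array([0.614, 2.288, 0.401, 0.043, 1.063]))
green
(array([266., 165.]), array([0.61 , 0.175, 0.1  , 0.089, 3.045]))
(array([231., 164.]), array([0.53 , 0.316, 0.115, 0.048, 1.641]))
(array([281., 140.]), array([0.822, 0.248, 0.114, 0.084, 1.48 ]))
bottles [[ 0.62679797  0.32705708]
 [ 0.64143911 -0.14115541]
 [ 0.62380658 -0.28377076]]
mat [[0.61394198 0.18183447]]
[[0.60746751 0.17928614]]
[[ 0.62995055  0.34797545]
 [ 0.65282497 -0.12954484]
 [ 0.63308517 -0.2889237 ]]
[[316.81381979   0.         318.96729506]
 [  0.         316.81381979 196.76071401]
 [  0.           0.           1.        ]] [[ 0.    -0.948 -0.319  0.082]
 [ 1.     0.     0.001  0.   ]
 [-0.001 -0.319  0.948 -0.143]
 [ 0.     0.     0.     1.   ]] [-3.08693636e+00 -5.75748796e-01  3.71137890e-04]
```

View pics/crop1.png

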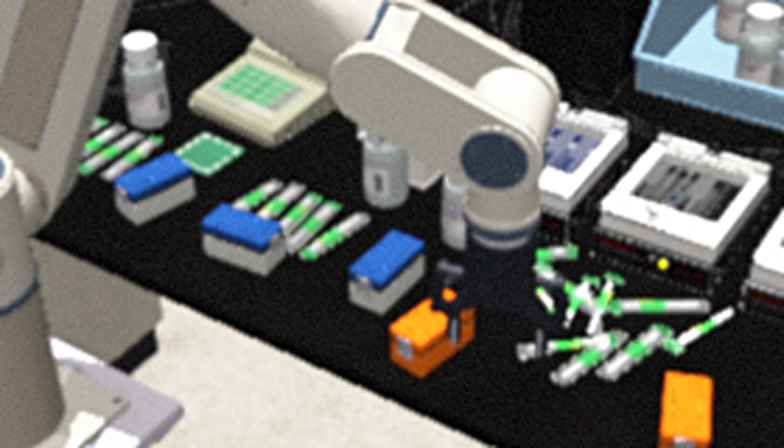

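The crop confirms three blue-lidded canisters, at (155,185), (245,230) and (387,265) in the crop. An orange look-alike sits just beside the right one at (430,330), and tubes lie behind the middle one. I'll start with the right canister (C) and look with the wrist camera on the way.

```bash
cat >> h.py <<'E'
from plant import r
def down(psi): return R.from_euler("z",psi)*R.from_euler("x",np.pi)
def pick_psi(pos,yaw):
    best=None
    for psi in (yaw,yaw-np.pi,yaw+np.pi):
        q=r.inverse_kinematics(pos,down(psi).as_rotvec())
        if q is not None and abs(q[5])<2.4:
            c=abs(np.array(q)-r.current_qpos()).max()
            if best is None or c<best[0]: best=(c,psi)
    return best[1]
def look(x,y,yaw,name,z=0.25):
    psi=pick_psi([x,y,z],yaw); r.move_to([x,y,z],down(psi).as_rotvec())
    p=r.camera_params("wrist"); im=r.get_image("wrist"); cv2.imwrite(f"pics/{name}.png",im[...,::-1])
    bs=blobs(im,p,*BLUE,0.06,1500)
    for b in bs: print(b)
    m=min(bs,key=lambda b:np.hypot(b[1][0]-x,b[1][1]-y))[1]
    return m,psi
def tilt_pose(c,psi,a,d=0.019):
    """pose with grasp point at c, tool tipped a about its own y"""
    Q=down(psi)*R.from_euler("y",a); return c+Q.apply([0,0,d]),Q.as_rotvec()
E
python3 - <<'E'
from h import *
m,psi=look(0.48,-0.26,3.131,"wC")
print(m,psi,r.current_qpos(),r.current_time_s(),r.current_force(),r.current_moment())
E
```

```text
(array([127., 207.]), array([ 0.439, -0.038,  0.117,  0.059,  1.627]))
(array([312., 160.]), array([ 0.487, -0.254,  0.108,  0.057,  3.135]))
[ 0.487 -0.254  0.108  0.057  3.135] -0.010592653589793333 [-5.19615526e-01  2.85396351e-01  1.78877172e+00 -1.47364001e-04
  1.06740689e+00  1.06268261e+00] 1.675 [ 0.33591993 -0.29338017 -0.02719094] [-0.01905495  0.02605854  0.00562027]
```

View pics/wC.png

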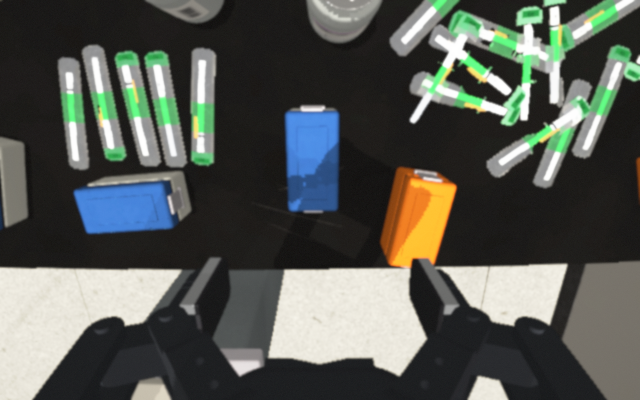

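The wrist view shows canister C upright at (312,160), clear of the orange look-alike at (420,215) and with a bottle at (343,10). There is enough room for the fingers, so I'll grasp, lift and tip it.

```bash
cat >> h.py <<'E'
def grasp(m,psi0):
    x,y,yaw=m[0],m[1],m[4]
    psi=min((yaw+k*np.pi for k in(-2,-1,0,1)),key=lambda a:abs(a-psi0))
    rot=down(psi).as_rotvec()
    r.move_to([x,y,0.12],rot); r.move_straight([x,y,0.016],rot,vel=0.12)
    r.command_gripper(0.03); print("grip",r.current_grip_width(),r.current_grip_force(),r.current_time_s())
    r.move_straight([x,y,0.15],rot,vel=0.2)
    return psi
def shake(x,y,psi,zc=0.169,a=0.17,n=2):
    c=np.array([x,y,zc]); log=[]
    def q(s): 
        p,o=tilt_pose(c,psi,s); return r.inverse_kinematics(p,o)
    qs={1:q(a),-1:q(-a)}
    r.movej(qs[1]); r.wait(0.7); s=1
    for k in range(n):
        s=-s; t0=r.current_time_s(); r.movej(qs[s]); t1=r.current_time_s()
        L=[]
        while r.current_time_s()<t1+0.8:
            M=down(psi).inv().apply(r.current_moment()); L.append((r.current_time_s()-t0,M[1])); r.wait(0.004)
        L=np.array(L); st=np.median(L[-40:,1])
        j=L[L[:,0]>t1-t0+.02]; i=abs(j[:,1]-st).argmax()
        print("tip",s,"move",round(t1-t0,3),"static",round(st,3),"peakdev",round(abs(j[i,1]-st),3),"at",round(j[i,0],3),"n",len(L))
        log.append(L)
    r.movej(q(0)); r.wait(.1)
    return log
def place(x,y,psi):
    rot=down(psi).as_rotvec()
    r.move_straight([x,y,0.03],rot,vel=0.2); r.move_straight([x,y,0.017],rot,vel=0.05)
    print("F",np.round(r.current_force(),1))
    r.command_gripper(0.085); r.move_straight([x,y,0.15],rot,vel=0.25)
E
python3 - <<'E'
from h import *
m=[0.487,-0.254,0,0,3.135]
psi=grasp(m,-0.0106); print(psi,r.current_force(),r.current_time_s())
L=shake(m[0],m[1],psi); np.save("LC.npy",np.array(L,dtype=object),allow_pickle=True)
for l in L: print(np.round(l[::6],3).tolist())
print(r.current_grip_width(),r.current_time_s())
r.get_image; cv2.imwrite("pics/wC2.png",r.get_image("wrist")[...,::-1])
E
```

```text
grip 0.05552361002031654 65.43329581618309 3.6583
-0.006592653589793329 [ 1.16269674  0.42849304 -6.43632744] 4.475Traceback (most recent call last):
  File "<stdin>", line 4, in <module>
  File "h.py", line 57, in shake
    while r.current_time_s()<t1+0.8:
          ~~~~~~~~~~~~~~~~^^
ValueError: time passes only in moves, steps and waits
```

```bash
python3 - <<'E'
s=open("h.py").read()
a=s.index("        while r.current_time_s()"); b=s.index("        L=np.array(L); st")
s=s[:a]+'''        for k2 in range(160):
            r.wait(0.005); M=down(psi).inv().apply(r.current_moment()); L.append((t1-t0+0.005*(k2+1),M[1]))
'''+s[b:]
open("h.py","w").write(s)
E
python3 - <<'E'
from h import *
t=r.current_time_s(); psi=-0.00659
L=shake(0.487,-0.254,psi)
for l in L: print(np.round(l[::6,1],3).tolist())
print(r.current_grip_width(),t,r.current_time_s(),r.current_force())
cv2.imwrite("pics/wC2.png",r.get_image("wrist")[...,::-1])
E
```

```text
tip -1 move 0.45 static -0.028 peakdev 2.056 at 1.085 n 160
tip 1 move 0.45 static -0.018 peakdev 2.075 at 0.865 n 160
[-0.77, 0.585, -1.286, -0.083, 1.252, -0.671, -0.08, 0.089, -0.835, 0.255, -0.632, -0.39, 0.226, -0.161, -0.137, -0.686, 0.133, -0.605, 0.006, 0.221, 0.324, 2.028, 1.512, -0.8, -0.354, -0.888, -1.404]
[1.592, -0.582, -0.762, 0.686, -0.104, 0.189, 1.528, -0.165, 0.623, 0.18, 0.863, 0.189, 0.87, -1.636, 0.551, -0.62, 0.379, -1.181, 0.225, 0.879, -1.362, 0.508, 0.575, 0.313, -0.929, 0.381, -0.779]
0.05511390102861426 5.925 11.0417 [ 4.04109035 -0.49295719 -6.38128546]
```

View pics/wC2.png

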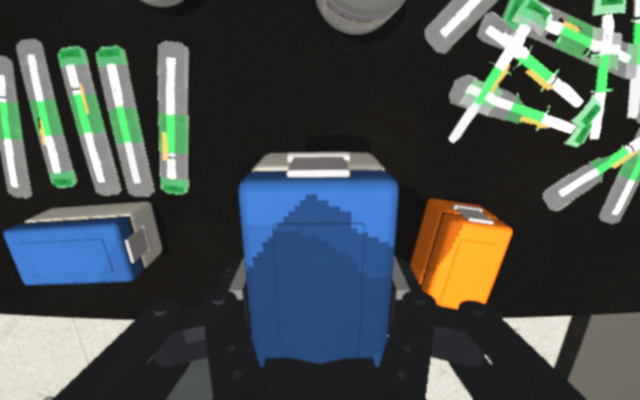

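The canister is held level. The moment signal is large, so I need its noise level at rest before I can interpret it.

Run:
```python
from h import *
t=r.current_time_s();X=[]
for k in range(60):
    r.wait(0.005); X.append(np.r_[r.current_moment(),r.current_force(),r.current_joint_efforts(),r.current_dq()])
X=np.array(X); print((r.current_time_s()-t)/60)
print(X[:,:6].mean(0).round(3)); print(X[:,:6].std(0).round(3))
print(X[:,6:12].std(0).round(3),X[:,12:].std(0).round(4)); print(X[:,1].round(2).tolist())
```

```text
0.008333333333333333
[ 2.000e-03 -1.000e-03  9.000e-03  5.500e-02 -1.460e-01 -5.799e+00]
[0.209 0.784 0.164 1.993 1.022 1.663]
[0.209 0.248 0.31  0.059 0.102 0.031] [0.0037 0.003  0.0062 0.0668 0.0784 0.0596]
[1.76, -0.1, -0.69, 0.32, 1.06, -0.92, -0.82, 0.03, 0.79, 0.39, -0.51, 0.47, 1.49, -0.59, 0.01, -0.36, 0.38, -0.92, -0.32, 0.39, 0.99, -0.5, 0.69, 0.06, -1.04, -2.13, 1.0, 0.18, 0.74, -0.78, -0.75, -0.6, 1.15, 0.87, -0.62, 0.93, -0.06, -0.98, 0.71, 0.25, 0.0, 1.5, 0.2, -0.55, 0.36, 0.52, -1.11, -1.36, -0.26, 0.21, -0.95, 0.02, 1.28, -0.64, 0.27, -0.38, -0.29, 0.19, -0.53, -0.51]
```

```bash
cat >> h.py <<'E'
def rec(n,tag):
    X=[]
    for k in range(n):
        r.wait(0.005); X.append(np.r_[r.current_moment(),r.current_force(),r.current_joint_efforts(),r.current_dq()])
    X=np.array(X); np.save(f"rec_{tag}.npy",X)
    print(tag,"mean",X[:,:6].mean(0).round(3),"std",X[:,:6].std(0).round(3),X[:,6:12].std(0).round(3),X[:,12:].std(0).round(4))
    return X
E
python3 - <<'E'
from h import *
place(0.487,-0.254,-0.00659)
rec(30,"emptyhand")
m,psi=look(0.439,-0.038,1.627,"wB")
print(m,psi,r.current_time_s())
E
```

```text
F [-1.3 -0.   5.5]
emptyhand mean [ 0.007 -0.005 -0.007 -0.108 -0.09  -0.116] std [0.038 0.034 0.033 0.567 0.456 0.5  ] [0.001 0.529 0.347 0.    0.013 0.   ] [0.001  0.01   0.0056 0.001  0.0011 0.001 ]
(array([346., 329.]), array([ 0.486, -0.249,  0.111,  0.067,  3.136]))
(array([317., 162.]), array([ 0.437, -0.034,  0.109,  0.056,  1.645]))
[ 0.437 -0.034  0.109  0.056  1.645] 1.627 15.2833
```

View pics/wB.png

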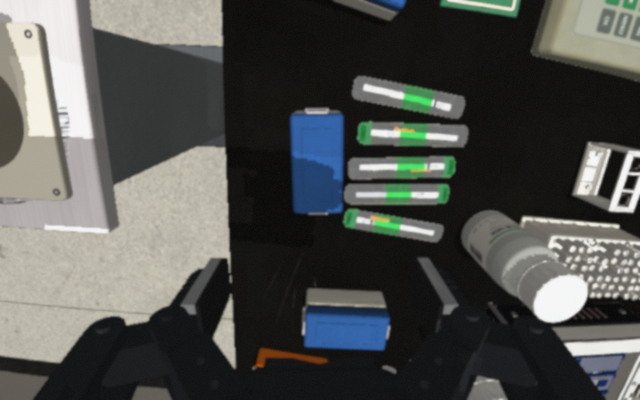

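Canister B is at (317,162), with the tube ends right beside it at (348,130) to (348,220). I'll grip it higher, so the fingertips stay above the roughly 20 mm tubes. The free-hand moment noise is only 0.035, so what I saw with C was real rattling.

```bash
python3 - <<'E'
s=open("h.py").read()
s=s.replace("def grasp(m,psi0):","def grasp(m,psi0,zg=0.016):").replace("[x,y,0.016],rot,vel=0.12","[x,y,zg],rot,vel=0.12")
s=s.replace("def place(x,y,psi):","def place(x,y,psi,zg=0.016):").replace("[x,y,0.03],rot,vel=0.2)","[x,y,zg+.014],rot,vel=0.2)").replace("[x,y,0.017],rot","[x,y,zg+.001],rot")
open("h.py","w").write(s)
E
python3 - <<'E'
from h import *
m=[0.437,-0.034,0,0,1.640]
psi=grasp(m,1.627,0.026)
r.wait(.2); rec(40,"holdB")
L=shake(m[0],m[1],psi)
for l in L: print(np.round(l[::6,1],3).tolist())
rec(30,"holdB2")
print(psi,r.current_grip_width(),r.current_time_s())
E
```

```text
grip 0.05521911860138504 63.3159801363945 17.1833
holdB mean [-0.006 -0.006  0.    -0.066  0.106 -3.585] std [0.031 0.026 0.031 0.512 0.549 0.436] [0.001 0.118 0.027 0.    0.003 0.   ] [0.0009 0.0013 0.0019 0.0009 0.0011 0.0008]
tip -1 move 0.592 static 0.19 peakdev 0.096 at 1.132 n 160
tip 1 move 0.592 static -0.212 peakdev 0.082 at 1.217 n 160
[0.184, 0.164, 0.207, 0.212, 0.15, 0.2, 0.174, 0.146, 0.195, 0.152, 0.22, 0.166, 0.188, 0.198, 0.18, 0.181, 0.23, 0.168, 0.14, 0.182, 0.181, 0.185, 0.17, 0.196, 0.189, 0.177, 0.177]
[-0.212, -0.174, -0.186, -0.234, -0.177, -0.179, -0.154, -0.175, -0.199, -0.181, -0.156, -0.175, -0.224, -0.231, -0.195, -0.15, -0.183, -0.231, -0.199, -0.174, -0.221, -0.177, -0.23, -0.221, -0.213, -0.217, -0.257]
holdB2 mean [-0.008 -0.007  0.006  0.097 -0.032 -3.721] std [0.027 0.028 0.024 0.504 0.569 0.47 ] [0.145 0.038 0.03  0.008 0.004 0.005] [0.0041 0.0013 0.0011 0.0021 0.0012 0.003 ]
1.64 0.05497672413355202 24.1
```

B is silent and hangs quietly. I'll put it back and test A as well.

Run:
```python
from h import *
place(0.437,-0.034,1.640,0.026)
m,psi=look(0.457,0.155,2.918,"wA")
print(m,psi,r.current_time_s())
```

```text
F [ 0.6  0.4 -3.8]
(array([ 23., 263.]), array([ 0.486, -0.245,  0.111,  0.075,  3.134]))
(array([155., 190.]), array([ 0.436, -0.03 ,  0.115,  0.056,  1.623]))
(array([330., 173.]), array([0.463, 0.164, 0.109, 0.057, 2.886]))
[0.463 0.164 0.109 0.057 2.886] 2.918 27.175
```

View pics/wA.png

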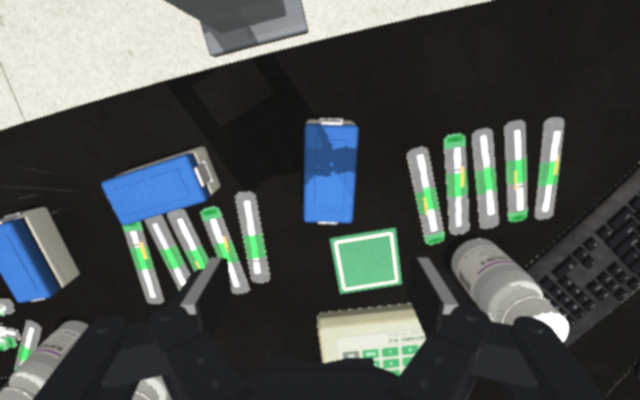

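B stands upright in its place at (162,185). A at (330,173) is clear of the tubes on both sides, and the mat is at (366,260).

Run:
```python
from h import *
p=r.camera_params("wrist"); im=r.get_image("wrist")
for b in blobs(im,p,*GREEN,0.003,1500): print("green",b)
m=[0.463,0.164,0,0,2.886]
psi=grasp(m,2.918,0.016)
r.wait(.2); rec(30,"holdA")
L=shake(m[0],m[1],psi)
for l in L: print(np.round(l[::6,1],3).tolist())
rec(20,"holdA2")
print(psi,r.current_grip_width(),r.current_time_s())
```

```text
green (array([367., 260.]), array([0.61 , 0.186, 0.095, 0.094, 3.097]))
grip 0.05486997589098645 64.20098885893822 29.2083
holdA mean [ 0.018  0.006 -0.006  0.114  0.129 -3.024] std [0.024 0.026 0.028 0.623 0.477 0.354] [0.001 0.111 0.014 0.    0.002 0.   ] [0.0006 0.0014 0.0016 0.0011 0.0012 0.0008]
tip -1 move 0.425 static 0.168 peakdev 0.081 at 0.49 n 160
tip 1 move 0.425 static -0.166 peakdev 0.081 at 0.61 n 160
[0.162, 0.195, 0.087, 0.14, 0.115, 0.111, 0.147, 0.171, 0.162, 0.158, 0.19, 0.192, 0.183, 0.174, 0.109, 0.18, 0.136, 0.203, 0.187, 0.215, 0.181, 0.159, 0.151, 0.138, 0.203, 0.175, 0.134]
[-0.156, -0.118, -0.145, -0.147, -0.166, -0.205, -0.246, -0.145, -0.22, -0.175, -0.165, -0.158, -0.169, -0.187, -0.142, -0.121, -0.206, -0.156, -0.147, -0.202, -0.167, -0.135, -0.193, -0.166, -0.143, -0.202, -0.207]
holdA2 mean [-0.008 -0.013 -0.006  0.358 -0.104 -3.064] std [0.028 0.031 0.026 0.451 0.401 0.353] [0.081 0.05  0.234 0.003 0.02  0.004] [0.0026 0.0027 0.0048 0.0014 0.0018 0.0014]
2.886 0.05566731894538146 35.5417
```

A is silent too, so C is the rattler. I'll set A back, then fetch C again.

Run:
```python
from h import *
place(0.463,0.164,2.886)
r.move_to([0.463,0.164,0.24],down(2.886).as_rotvec())
m,psi=look(0.487,-0.252,3.135,"wC3")
m=np.array(m); psi=grasp(m,psi,0.022)
print(m,psi,r.current_grip_width(),r.current_time_s())
rec(30,"holdC")
```

```text
F [ 0.1  0.  -3.3]
(array([316., 167.]), array([ 0.486, -0.255,  0.108,  0.057,  3.134]))
(array([520., 123.]), array([ 0.437, -0.037,  0.115,  0.057,  1.656]))
grip 0.05498687848081025 64.54551190137863 41.7667
[ 0.486 -0.255  0.108  0.057  3.134] 3.134 0.055209336888447764 42.5583
holdC mean [ 2.000e-03  4.300e-02 -1.000e-03 -1.190e-01  8.400e-02 -5.846e+00] std [0.028 0.036 0.028 0.409 0.564 0.604] [0.001 0.435 0.288 0.    0.02  0.   ] [0.0012 0.007  0.0033 0.0012 0.0011 0.0007]
```

C hangs quietly now, with a 0.04 N m offset that fits a ball resting at one end. I'll confirm with one more tip, then carry it over.

Run:
```python
from h import *
L=shake(0.486,-0.255,3.134,n=1)
print(np.round(L[0][::4,1],2).tolist())
rec(20,"c2"); print(r.current_time_s())
```

```text
tip -1 move 0.45 static 0.196 peakdev 0.754 at 0.535 n 160
[0.34, 0.31, 0.1, 0.03, 0.95, 0.31, 0.3, 0.06, 0.21, 0.3, 0.1, 0.11, 0.37, 0.13, 0.07, 0.32, 0.18, 0.08, 0.32, 0.23, 0.04, 0.25, 0.24, 0.05, 0.21, 0.27, 0.04, 0.21, 0.32, 0.07, 0.12, 0.35, 0.18, 0.11, 0.33, 0.2, 0.06, 0.33, 0.28, 0.03]
c2 mean [-4.000e-03 -1.800e-02 -0.000e+00 -9.200e-02 -5.300e-02 -5.782e+00] std [0.031 0.029 0.027 0.596 0.597 0.426] [0.066 0.02  0.263 0.005 0.022 0.005] [0.0026 0.0022 0.0055 0.0017 0.0016 0.0019]
46.1583
```

There is a clear 0.75 N m knock at 0.53 s, so C holds the ball. I'll carry it to the mat now.

Run:
```python
from h import *
x,y=0.610,0.183; zf=0.153+0.022
r.move_straight([0.486,-0.255,0.27],vel=0.2)
q=r.current_qpos(); psi=3.134+0.77
rot=down(psi).as_rotvec()
print(r.inverse_kinematics([x,y,0.27],rot),q)
r.move_to([x,y,0.27],rot); r.move_straight([x,y,zf],rot,vel=0.12); r.wait(0.6)
rec(20,"final"); print(r.current_eef_pos(),r.current_grip_width(),r.current_time_s())
for n in("wrist","scene"): cv2.imwrite(f"pics/f_{n}.png",r.get_image(n)[...,::-1])
a=cv2.imread("pics/f_wrist.png");b=cv2.imread("pics/f_scene.png")[90:290,180:500]
cv2.imwrite("pics/f.png",np.hstack([cv2.resize(a,(400,250)),cv2.resize(b,(400,250))]))
```

```text
[ 0.27277024  0.40140726  1.56825885  0.          1.17192654 -2.06043343] [-5.05033884e-01  2.67321167e-01  1.76561291e+00  1.50104806e-04
  1.11024576e+00 -2.06826951e+00]
final mean [-0.029  0.036  0.012 -0.095 -0.214 -5.85 ] std [0.035 0.026 0.029 0.361 0.567 0.429] [0.    0.011 0.006 0.    0.    0.   ] [0.0008 0.001  0.0007 0.0012 0.0011 0.0008]
[0.60998692 0.18300334 0.174967  ] 0.05533320497386882 50.2833
```

View pics/f.png

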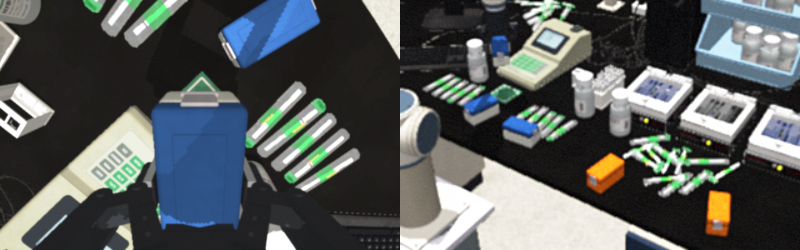

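The final picture shows the canister held square in the gripper above the mat, with its corner at (200,80). The other two canisters stand upright and all three bottles are standing.

```bash
python3 -c "
from plant import r
print(r.sign_off())"
```

```text
the job is handed in; nothing more can be done
None
```

The rattling canister was the one farthest to the robot's right; it is held level and still, 15 cm above the middle of the mat, the two silent ones are back upright where they stood, and I handed the job in at about 50 s.

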